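# Weigh a parcel on the postal beam balance

### The job

Weigh the parcel that lies on the left pan of the beam balance: slip a steel weight of the right size over the pin of the right pan, all the way down onto the pan, then slide the brass rider along its bar until the beam floats level by itself. The bearings are delicate, so set the weight down gently, never press hard on any part of the balance, leave the parcel lying where it is and do not knock the other things on the desk.

Things in the scene. Friction and masses are not known exactly. Their poses are not given: they have to be found in the camera images.
- balance: Base of the open beam balance (grey plate 170 x 300 mm; 0.15 m high in all), fixed. Origin at its underside below the beam's pivot; x to the back, y along the level beam to the goods side (left), z up. Pivot 70 mm up. Square goods pan 115 mm to +y, round weight pan 115 mm to -y; a linkage keeps both level, so where a load lies on its pan does not matter. The rider bar runs along y at x = -80 mm.
- beam (a joint): Tilt of the beam in rad: 0 = level (pointer at the middle mark), positive = goods side (left) down. Stops at +-0.09, where the pans are 10 mm below or above their level height; starts at about +0.09. Damped, settles in about 1 s; between the stops it rests at a tilt proportional to the imbalance, 0.0037 rad per g (0.0065 rad per mm of rider). Touching beam, pans or rider disturbs it.
- rider (a joint): Position in m of the brass rider on its bar: 0 = left end (counts as 0 g), growing to the right (-y of the balance) to 0.150 (counts as 261 g added to the weight pan; linear, 1.74 g per mm). It starts near the left end, slides with about 0.6 N of friction and stays where it is left. With the rider at 0 and both pans empty the beam is level.
- rider_grip (a point): Centre of the top of the rider's upright grip, a brass block 12 mm wide along the bar, 18 mm across, 26 mm tall; 112 mm above the desk when level. Below it the rider's body, 28 x 26 mm, its top 26 mm below this point. Axes as the balance's, tilting with the beam. The rider rises and sinks with the beam, so gripping it tight carries the beam; pushed sideways at the grip it tips the beam a little.
- pin_tip (a point): Rounded tip of the upright centring pin of the weight pan (10 mm thick, 27 mm tall above the pan floor). Pushed straight down and held where the beam is level (10 mm below its start), it takes a push equal to the weight of the parcel less what weights on the pan and the rider count for (0.24 N less at the start, 0.24 N more at the far stop, 21 mm down; beyond that it is rigid).
- weight_pan_floor (a point): Centre of the weight pan's flat floor, at the foot of the pin (94 mm above the desk with the beam level); floor flat to a radius of 44 mm, then a rim 5 mm high.
- goods_pan_floor (a point): Centre of the goods pan's flat floor, under the parcel (94 mm above the desk with the beam level); rim 5 mm high.
- parcel: Closed cardboard parcel, 100 x 84 x 56 mm, lying on the goods pan, loose. It weighs between 240 and 1020 g, a different amount each time; it cannot be told by its looks. Origin at the centre of its underside.
- weight_200: Smallest steel weight, 200 g: disc 46 mm in diameter and 12 mm high, above it a neck 26 mm in diameter and 18 mm high to grip it by (30 mm in all), with a 13 mm bore right through. Origin on the axis at the underside, z up along the bore. It stands in one of the four wells of the rest, which one varies.
- weight_400: Second steel weight, 400 g: as the smallest but its disc is 28 mm high (46 mm in all).
- weight_600: Third steel weight, 600 g: as the smallest but its disc is 45 mm high (63 mm in all).
- weight_800: Largest steel weight, 800 g: as the smallest but its disc is 62 mm high (80 mm in all).
- rest: Wooden rest for the weights, 234 (x) x 68 (y) x 20 mm, fixed to the desk, with four wells 49 mm wide and 8 mm deep in a row along its x axis, 55 mm apart. Origin at the centre of its underside.
- stapler: Stapler, 36 x 141 x 47 mm. Bystander; leave it alone. Origin at the centre of its underside.
- correction_bottle: Small correction fluid bottle standing upright, 30 mm thick, 74 mm high. Bystander; leave it alone. Origin at the centre of its underside.

How it is judged (in metres and radians):
On the way:
1. a steel weight sits fully down on the floor of the right pan, over its pin, and has been let go ((((horizontal distance between weight_200 and weight_pan_floor below 0.004 m and z of weight_200 in the frame of weight_pan_floor below 0.003 m and angle between weight_200's own z axis and vertical below 0.06 rad) and contact force between the fingers and weight_200 below 0.05 N) or ((horizontal distance between weight_400 and weight_pan_floor below 0.004 m and z of weight_400 in the frame of weight_pan_floor below 0.003 m and angle between weight_400's own z axis and vertical below 0.06 rad) and contact force between the fingers and weight_400 below 0.05 N) or ((horizontal distance between weight_600 and weight_pan_floor below 0.004 m and z of weight_600 in the frame of weight_pan_floor below 0.003 m and angle between weight_600's own z axis and vertical below 0.06 rad) and contact force between the fingers and weight_600 below 0.05 N) or ((horizontal distance between weight_800 and weight_pan_floor below 0.004 m and z of weight_800 in the frame of weight_pan_floor below 0.003 m and angle between weight_800's own z axis and vertical below 0.06 rad) and contact force between the fingers and weight_800 below 0.05 N))), for 0.2 s.
At the end, for the whole second after the job is handed in: The beam floats level within 0.02 rad and is at rest; at least one steel weight sits over the pin, fully down on the floor of the right pan (within 3 mm in height and 4 mm of the pin's axis); the parcel still lies flat on the left pan, its middle within 25 mm of the pan's (value of joint beam between -0.02 and 0.02 rad and velocity of joint beam between -0.03 and 0.03 rad/s and ((horizontal distance between weight_200 and weight_pan_floor below 0.004 m and z of weight_200 in the frame of weight_pan_floor below 0.003 m and angle between weight_200's own z axis and vertical below 0.06 rad) or (horizontal distance between weight_400 and weight_pan_floor below 0.004 m and z of weight_400 in the frame of weight_pan_floor below 0.003 m and angle between weight_400's own z axis and vertical below 0.06 rad) or (horizontal distance between weight_600 and weight_pan_floor below 0.004 m and z of weight_600 in the frame of weight_pan_floor below 0.003 m and angle between weight_600's own z axis and vertical below 0.06 rad) or (horizontal distance between weight_800 and weight_pan_floor below 0.004 m and z of weight_800 in the frame of weight_pan_floor below 0.003 m and angle between weight_800's own z axis and vertical below 0.06 rad)) and horizontal distance between parcel and goods_pan_floor below 0.025 m and z of parcel in the frame of goods_pan_floor below 0.006 m and angle between parcel's own z axis and vertical below 0.1 rad); the robot touches nothing.
It fails at once if the robot presses on the balance with more than 18 N (contact force between any of the fingers, the arm and balance above 18 N).
It fails at once if a weight is pressed or dropped on the balance with more than 25 N (contact force between any of weight_200, weight_400, weight_600, weight_800 and balance above 25 N).
It fails at once if the parcel is taken off or shoved about on its pan (more than 25 mm off the middle, or 10 mm up) (horizontal distance between parcel and goods_pan_floor above 0.025 m or z of parcel in the frame of goods_pan_floor above 0.01 m).
It fails at once if the stapler or the bottle is moved by more than 30 mm or the bottle falls over (distance of any of stapler, correction_bottle from where it was at the start of the episode above 0.03 m or angle between correction_bottle's own z axis and vertical above 0.5 rad).
It also fails if it takes over 72 s, if anything falls off the work surface, if the arm or the gripper's body presses on something with over 40 N, if the wrist force passes 120 N, or if a joint passes its speed limit or range.

### The arm

A 7-joint arm with a two-finger parallel gripper is mounted at the origin on a cart in front of the work surface, level with it; the furniture and walls round the work are solid. World frame = base frame: x ahead of the robot, y to its left, z up, the work surface at z = 0. Lengths are in mm, angles in rad, forces in N, time in s.
With the tool pointing down it reaches from about 350 to 900 mm from the base axis. Payload 19.9 kg.
Tool frame: the origin (TCP) lies at the very end of the fingers, on their centre line; the grasp point (between the pads) lies 19 mm behind it; z points along the fingers, y is the direction in which the jaws open and shut (so a half turn about z gives the same grasp; the last joint's range is limited). The gripper opens to 94 mm and grips with 3 to 60 N. Pads are 16 mm wide; open, the fingers measure 119 mm over their backs; the gripper's body (75 mm by 177 mm) begins 78 mm behind the grasp point.
Start: joints at [-1.353, 0.417, -0.01, 1.614, 0.005, 1.111, -0.053], TCP at [160.545, 604.007, 205.425] pointing down, gripper open.
Joint ranges: [-2.81, 2.81], [-0.39, 2.02], [-1.27, 1.25], [0.06, 2.57], [-1.19, 4.33], [0.19, 2], [-2.82, 2.82]. Speed limits (rad/s): [1.89, 1.89, 2.39, 2.39, 3.01, 3.01, 3.01].

### API

Orientations are given as a unit quaternion [x, y, z, w].
In Python, from plant import manip gives the robot as it stands. Calls block until the motion is done:
- manip.movep(position, orientation): joint-space move of the TCP to a pose.
- manip.movel(position, feed=150, attitude=None, f_stop=None): straight line of the TCP; attitude=None keeps the orientation; feed is the mean speed in mm/s. With f_stop (N) it stops when the force on the tool has changed by that much, and returns True; else False.
- manip.goto_joints(angles): joint-space move.
- manip.move_gripper(opening, newtons=None): finger opening in mm; newtons is the grip in N (None keeps the last); returns when the fingers have stopped.
- manip.hold(seconds).
- manip.ik(position, orientation): joint angles nearest the present ones, or None.
- manip.snapshot(name): name is "side" or "top"; returns the picture (420x560x3 uint8, red, green, blue); there is no depth.
- manip.camera_model(name): a dict with "fx", "fy", "cx", "cy" (pixels), "R" (3x3) and "t" (3): a world point X has camera coordinates R X + t. Camera axes: x right, y down, z forward; pixel columns grow to the right and rows downward; lengths in mm; the calibration is good to about 2 mm. A picture is of the moment at which its call begins. camera_model takes no time and is no camera call.
A pose or a line that the arm cannot do raises manip.PlanningError and nothing moves.
- manip.finish_job(): hands the job in, once; it reports no verdict.
Readings, each from a call of its own:
- manip.read_time(): time.
- manip.read_joint_pos(): joint angles.
- manip.read_qvel(): joint speeds.
- manip.read_tau(): joint torques, N m.
- manip.read_position(): TCP position.
- manip.read_eef_rot(): TCP orientation.
- manip.read_contact_force(): force on the tool from outside, world axes, zero at the start.
- manip.read_moment(): the same for the moment, N m.
- manip.read_finger_gap(): finger opening in mm.
Only numpy, scipy, OpenCV 4.12 (cv2) and the standard library are available. Lean on these libraries where they do the work, as an engineer would, in place of code of your own. Each camera call takes 0.05 s, during which the arm holds its last target.

## Working session

There is one attempt and no reset: what is moved stays moved. The work goes in short steps, each a Python script; the robot and the scene stay as the last script left them, time stands still between calls to the robot, and variables do not carry over. Pictures are saved under pics/ and viewed, and the job is handed in when it is done.

```bash
ls; mkdir -p pics; python3 - <<'E'
from plant import manip
import cv2
for n in ("side","top"):
    im=manip.snapshot(n); cv2.imwrite(f"pics/{n}0.png",im[:,:,::-1])
    c=manip.camera_model(n); print(n,c)
print(manip.read_time(),manip.read_position(),manip.read_eef_rot(),manip.read_finger_gap(),manip.read_contact_force())
E
```

```text
pics
side {'fx': 405.44535665476, 'fy': 405.44535665476, 'cx': 275.475876567106, 'cy': 207.03001406116775, 'R': array([[ 0.98334862, -0.18110158,  0.01508995],
       [-0.08825554, -0.54849335, -0.83148422],
       [ 0.15885984,  0.81630709, -0.55534339]]), 't': array([-508.27933594,  149.51785931,  970.50580757])}
top {'fx': 399.795595275603, 'fy': 399.795595275603, 'cx': 282.4176093044873, 'cy': 206.31484347305457, 'R': array([[ 0.01255947, -0.99991484,  0.0035463 ],
       [-0.98076953, -0.01300965, -0.19473542],
       [ 0.19476497, -0.00103233, -0.9808494 ]]), 't': array([   6.74623574,  514.85596915, 1142.68512448])}
0.1 [160.4878826  603.71793946 204.90482726] [ 1.29542839e-01  9.91573687e-01 -5.24799536e-04 -2.33499149e-05] 93.88229372546957 [-0.17944905  0.44215557 -0.28562541]
```

View pics/side0.png

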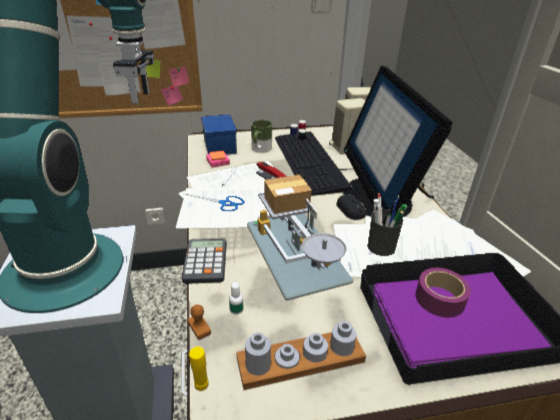

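View pics/top0.png

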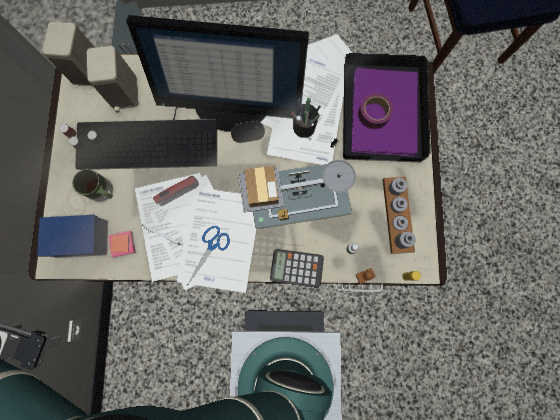

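The side view shows the rest with weights at about (257,350), (288,352), (316,345) and (345,337). The balance is at about (300,250) with the parcel at (288,192), the weight pan at (323,247) and the rider at (263,220). I'll zoom in next.

```bash
python3 - <<'E'
import cv2
s=cv2.imread("pics/side0.png");t=cv2.imread("pics/top0.png")
cv2.imwrite("pics/s_bal.png",cv2.resize(s[165:305,235:365],None,fx=4.2,fy=4.2,interpolation=cv2.INTER_CUBIC))
cv2.imwrite("pics/s_rest.png",cv2.resize(s[305:395,225:375],None,fx=5,fy=5,interpolation=cv2.INTER_CUBIC))
cv2.imwrite("pics/t_bal.png",cv2.resize(t[150:240,230:365],None,fx=5.5,fy=5.5,interpolation=cv2.INTER_CUBIC))
cv2.imwrite("pics/t_rest.png",cv2.resize(t[165:285,335:445],None,fx=4.8,fy=4.8,interpolation=cv2.INTER_CUBIC))
E
```

```text
(no output)
```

View pics/s_bal.png

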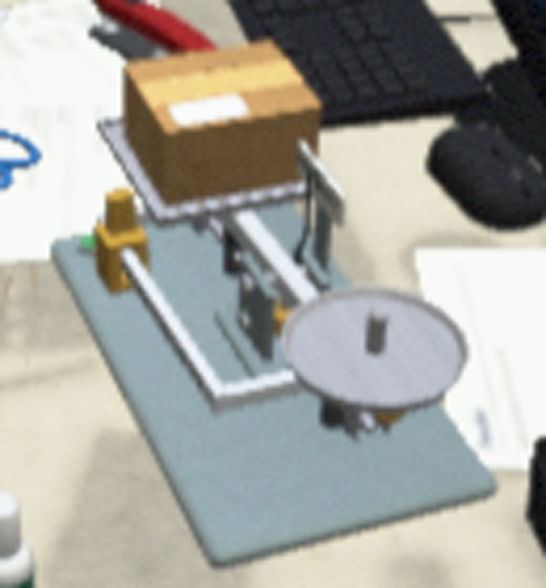

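View pics/s_rest.png

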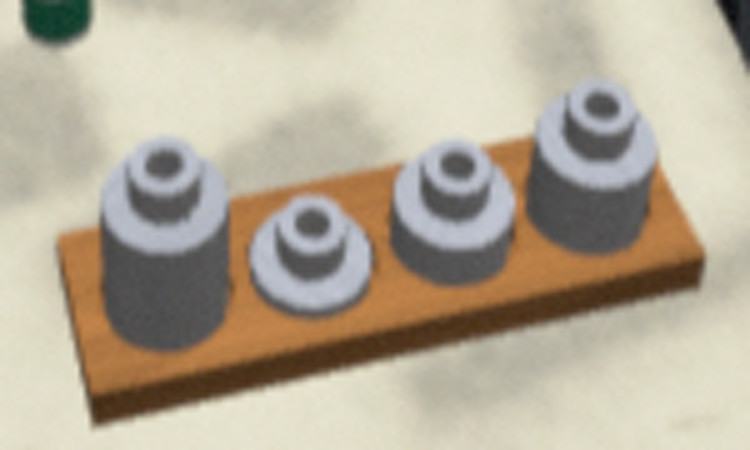

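View pics/t_bal.png

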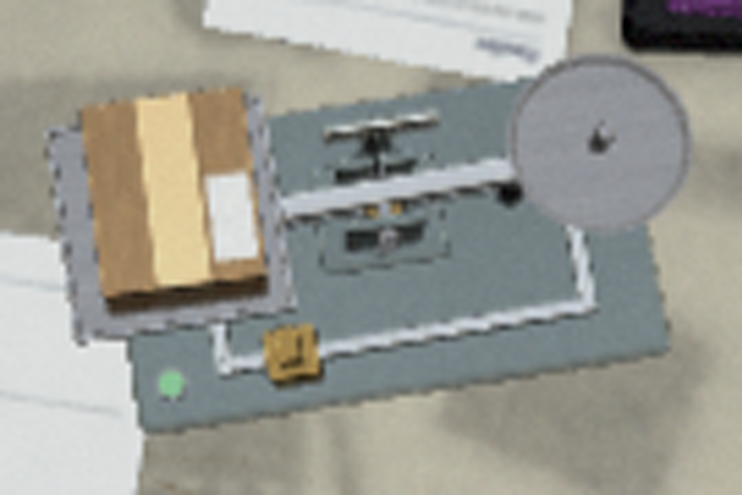

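View pics/t_rest.png

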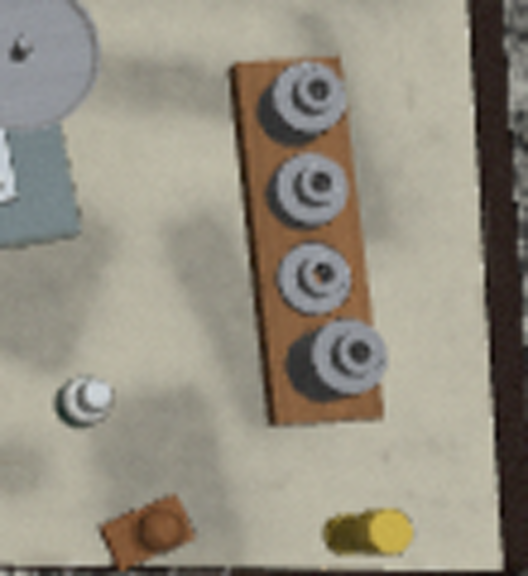

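The weights, in order of increasing x, are 800, 200, 400 and 600, judging by disc height. Next I'll locate each point by ray at its known height in both views.

```bash
cat > h.py <<'E'
import numpy as np, cv2
from plant import manip
from scipy.optimize import least_squares
def cam(n):
    c=manip.camera_model(n); return c,np.array(c["R"]),np.array(c["t"])
def ray(n,u,v):
    c,R,t=cam(n); d=R.T@np.array([(u-c["cx"])/c["fx"],(v-c["cy"])/c["fy"],1]); return -R.T@t,d
def onz(n,u,v,z):
    o,d=ray(n,u,v); return o+d*(z-o[2])/d[2]
def tri(ps,pt):
    A=[];b=[]
    for n,p in (("side",ps),("top",pt)):
        o,d=ray(n,*p); d=d/np.linalg.norm(d); P=np.eye(3)-np.outer(d,d); A.append(P);b.append(P@o)
    A=np.vstack(A);b=np.hstack(b); x,_,_,_=np.linalg.lstsq(A,b,rcond=None); return x,np.linalg.norm(A@x-b)
def proj(n,X):
    c,R,t=cam(n); p=R@np.array(X)+t; return np.array([c["fx"]*p[0]/p[2]+c["cx"],c["fy"]*p[1]/p[2]+c["cy"]])
def save(n,name,box=None,f=1):
    im=manip.snapshot(n)[:,:,::-1].copy()
    cv2.imwrite(f"pics/{name}_full.png",im)
    if box: x0,y0,x1,y1=box; im=im[y0:y1,x0:x1]
    cv2.imwrite(f"pics/{name}.png",cv2.resize(im,None,fx=f,fy=f,interpolation=cv2.INTER_CUBIC)); return im
E
python3 - <<'E'
from h import *
np.set_printoptions(precision=1,suppress=True)
z=lambda p,o,f:((p[0]+.5)/f+o[0]-.5,(p[1]+.5)/f+o[1]-.5)
S={800:(164,163),200:(312,220),400:(457,165),600:(601,105)}
T={600:(318,91),400:(321,182),200:(323,272),800:(359,352)}
H={800:92,200:42,400:58,600:75}
for k in S:
    s=z(S[k],(225,305),5);t=z(T[k],(335,165),4.8)
    print(k,onz("side",*s,H[k]),onz("top",*t,H[k]),tri(s,t))
so=(235,165);to=(230,150)
def rep(name,s,t,h):
    s=z(s,so,4.2) if s else None;t=z(t,to,5.5) if t else None
    print(name,s,t,onz("side",*s,h) if s else "",onz("top",*t,h) if t else "",tri(s,t) if s and t else "")
rep("pin tip",(376,318),(602,132),131)
rep("ridergrip",(120,196),(292,346),112+0)
rep("bar corner R",(218,397),(590,303),75)
rep("bar corner L",None,(224,367),75)
for nm,s,t in (("plate near -y",(222,560),(668,350)),("plate far -y",(494,490),None),("plate near +y",(56,248),(147,430))): rep(nm,s,t,8)
rep("bottle",(8,505),None,74)
print(onz("top",353,248,74))
# pan rim ellipse top: extents
im=cv2.imread("pics/top0.png")
E
```

```text
800 [ 419.8 -346.2   92. ] [ 419.8 -348.    92. ] (array([ 419.6, -347.5,   93.6]), np.float64(0.03276616661597653))
200 [ 474.9 -341.2   42. ] [ 475.6 -344.1   42. ] (array([ 474.8, -343.2,   44.8]), np.float64(0.5302608875038289))
400 [ 529.5 -338.6   58. ] [ 529.5 -340.6   58. ] (array([ 529. , -340. ,   59.9]), np.float64(0.07705574448886067))
600 [ 584.4 -334.3   75. ] [ 583.2 -336.2   75. ] (array([ 583.2, -335.7,   76.7]), np.float64(0.6701604437034477))
pin tip (324.1428571428571, 240.33333333333331) (339.04545454545456, 173.5909090909091) [ 593.  -151.4  131. ] [ 595.2 -145.4  131. ] (array([ 595.7, -146. ,  126.6]), np.float64(1.0539749495622281))
ridergrip (263.1904761904762, 211.28571428571428) (282.6818181818182, 212.5) [485.7   5.7 112. ] [484.8  12.5 112. ] (array([486.2,  12.5, 107.2]), np.float64(0.8003771407114373))
bar corner R (286.5238095238095, 259.1428571428571) (336.8636363636364, 204.6818181818182) [ 515.8 -135.1   75. ] [ 516.9 -145.8   75. ] (array([ 514.3, -144.6,   83.6]), np.float64(1.0793991369356049))
bar corner L None (270.3181818181818, 216.3181818181818)  [479.8  48.2  75. ] 
plate near -y (287.4761904761905, 297.95238095238096) (351.04545454545456, 213.22727272727272) [ 509.2 -187.1    8. ] [ 504.3 -198.6    8. ] (array([ 504.6, -197. ,   18.3]), np.float64(3.131063793526091))
plate far -y (352.23809523809524, 281.2857142857143) None [ 668.2 -161.1    8. ]  
plate near +y (247.95238095238096, 223.66666666666666) (256.3181818181818, 227.77272727272725) [458.2 102.8   8. ] [455.2  92.4   8. ] (array([455.5,  91.9,  15.8]), np.float64(2.054516240894714))
bottle (236.52380952380952, 284.85714285714283) None [ 398.4 -195.3   74. ]  
[ 390.9 -190.5   74. ]
```

The weights agree between the two views to within 2 mm and their spacing is 55 mm. The balance's yaw is about 0.17. I'll refine the pan centre with an ellipse fit and the yaw from the bar and plate edges.

```bash
python3 - <<'E'
from h import *
np.set_printoptions(precision=2,suppress=True)
t=cv2.imread("pics/top0.png"); s=cv2.imread("pics/side0.png")
vis=[]
for n,im,c,rr in (("top",t,(339.5,176),22),("side",s,(324,249),28)):
    # pan: low-saturation, slightly bluish-grey
    hsv=cv2.cvtColor(im,cv2.COLOR_BGR2HSV)
    f=im.astype(int)
    x,y=int(c[0]),int(c[1])
    print(n,"pan hsv",hsv[y+6,x+6],hsv[y-5,x-8],hsv[y+5,x-10])
    m=((hsv[...,1]<45)&(f[...,0]>f[...,1])&(f[...,0]>=f[...,2])&(hsv[...,2]>100)).astype(np.uint8)*255
    roi=np.zeros_like(m);cv2.circle(roi,(x,y),rr,255,-1);m&=roi
    m=cv2.morphologyEx(m,cv2.MORPH_CLOSE,np.ones((5,5),np.uint8)); m=cv2.morphologyEx(m,cv2.MORPH_OPEN,np.ones((9,9),np.uint8))
    cs,_=cv2.findContours(m,cv2.RETR_EXTERNAL,cv2.CHAIN_APPROX_NONE)
    k=max(cs,key=cv2.contourArea); e=cv2.fitEllipse(k); print(e, onz(n,*e[0],109),onz(n,*e[0],104))
    v=im.copy(); cv2.drawContours(v,[k],-1,(0,0,255),1)
    v=cv2.resize(v[y-35:y+35,x-35:x+35],(420,420),interpolation=cv2.INTER_NEAREST); vis.append(v)
cv2.imwrite("pics/pan.png",np.hstack(vis))
# plate mask top
hsv=cv2.cvtColor(t,cv2.COLOR_BGR2HSV); print("plate",hsv[205,300],hsv[212,345])
# rider mask
for n,im in(("top",t),("side",s)):
    h=cv2.cvtColor(im,cv2.COLOR_BGR2HSV)
    m=cv2.inRange(h,(14,120,70),(32,255,255)); 
    roi=np.zeros_like(m)
    if n=="top": roi[205:225,272:294]=255
    else: roi[205:240,252:275]=255
    m&=roi; ys,xs=np.nonzero(m); print(n,"rider",len(xs),xs.min(),xs.max(),ys.min(),ys.max(),xs.mean(),ys.mean())
E
```

```text
top pan hsv [109  13 153] [105  17 154] [110  15 153]
((335.5963439941406, 177.9652557373047), (36.34437942504883, 37.64512252807617), 163.97239685058594) [ 588.33 -138.52  109.  ] [ 589.7  -139.21  104.  ]
side pan hsv [112  19 206] [114  17 205] [116  18 204]
((321.45697021484375, 252.05886840820312), (41.40378189086914, 50.428585052490234), 131.01792907714844) [ 585.52 -163.    109.  ] [ 587.54 -157.31  104.  ]
plate [ 95  32 134] [ 94  29 134]
top rider 73 278 287 210 218 282.5068493150685 213.9041095890411
side rider 175 258 274 205 233 263.7085714285714 220.16
```

View pics/pan.png

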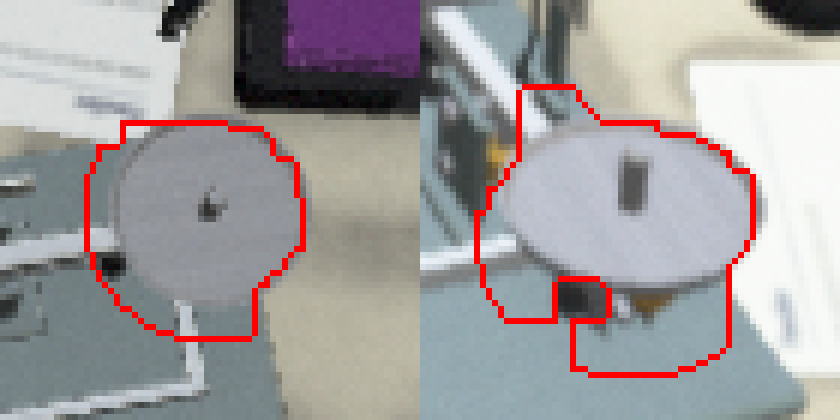

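The mask leaked into the plate. The hues differ (pan 105–116, plate 95), so I'll tighten it.

```bash
python3 - <<'E'
from h import *
np.set_printoptions(precision=2,suppress=True)
t=cv2.imread("pics/top0.png"); s=cv2.imread("pics/side0.png")
vis=[]
for n,im,c,rr in (("top",t,(339,175),21),("side",s,(324,248),27)):
    x,y=c
    big=cv2.cvtColor(cv2.resize(im,None,fx=4,fy=4,interpolation=cv2.INTER_CUBIC),cv2.COLOR_BGR2HSV)
    lo,hi=((100,6,120),(125,26,175)) if n=="top" else ((104,8,170),(125,30,225))
    m=cv2.inRange(cv2.GaussianBlur(big,(5,5),0),lo,hi)
    roi=np.zeros_like(m);cv2.circle(roi,(4*x,4*y),4*rr,255,-1);m&=roi
    m=cv2.morphologyEx(m,cv2.MORPH_CLOSE,np.ones((13,13),np.uint8)); m=cv2.morphologyEx(m,cv2.MORPH_OPEN,cv2.getStructuringElement(cv2.MORPH_ELLIPSE,(45,45)))
    cs,_=cv2.findContours(m,cv2.RETR_EXTERNAL,cv2.CHAIN_APPROX_NONE)
    k=cv2.convexHull(max(cs,key=cv2.contourArea)); e=cv2.fitEllipse(k)
    ctr=((e[0][0]+.5)/4-.5,(e[0][1]+.5)/4-.5)
    print(n,ctr,np.array(e[1])/4,onz(n,*ctr,109),onz(n,*ctr,104))
    v=cv2.resize(im,None,fx=4,fy=4,interpolation=cv2.INTER_CUBIC); cv2.ellipse(v,e,(0,0,255),1)
    vis.append(cv2.resize(v[4*y-130:4*y+130,4*x-130:4*x+130],(390,390)))
cv2.imwrite("pics/pan2.png",np.hstack(vis))
E
```

```text
top (337.73974609375, 175.98138427734375) [31.23 32.76] [ 594.32 -144.78  109.  ] [ 595.73 -145.5   104.  ]
side (322.9496765136719, 247.62033081054688) [25.86 43.16] [ 592.83 -149.1   109.  ] [ 594.91 -143.28  104.  ]
```

View pics/pan2.png

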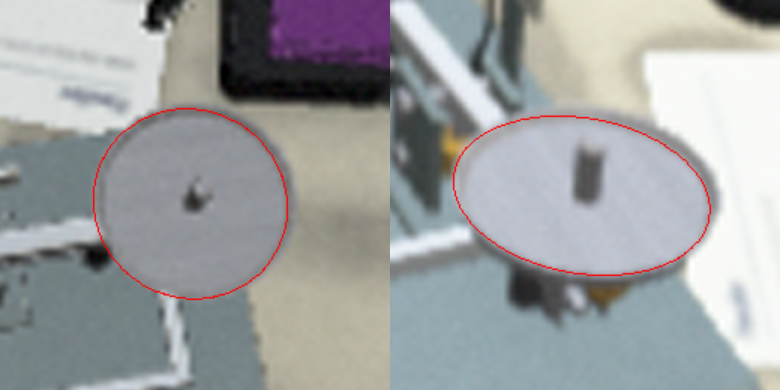

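The top-view pan centre is about (595,-146.5), which agrees with the triangulated pin tip at (595.5,-146). Before sweeping the arm I'll check the monitor, cup and stapler positions.

```bash
python3 - <<'E'
from h import *
np.set_printoptions(precision=1,suppress=True)
for nm,u,v,z in (("mon bl",150,105,150),("mon br",303,120,150),("cup",307,118,100),("stapler",176,190,40),("bottle",353,247,74),("bluebox",105,232,80),("mon mid",230,118,130)): print(nm,onz("top",u,v,z))
for nm,u,v,z in (("mon right low",405,215,100),("mon left low",345,150,100),("cup",384,240,90)): print(nm,onz("side",u,v,z))
print(tri((405,212),(303,120)))
q=lambda psi:[-np.sin(psi/2),np.cos(psi/2),0,0]
for p in ([450,250,280],[595,-146,180],[420,-347,150],[584,-336,150],[486,12,150]):
    for ps in (0.07,0.17): print(p,ps,manip.ik(p,q(ps)))
F=[];
for i in range(20): F.append(manip.read_contact_force())
print(np.mean(F,0),np.std(F,0),manip.read_time())
E
```

```text
mon bl [786.6 397.5 150. ]
mon br [746.9 -42.1 150. ]
cup [775.1 -56.7 100. ]
stapler [563.  336.8  40. ]
bottle [ 393.8 -190.6   74. ]
bluebox [427.  521.4  80. ]
mon mid [758.8 169.2 130. ]
mon right low [833.5 -49.2 100. ]
mon left low [804.1 327.6 100. ]
cup [ 748.3 -123.4   90. ]
(array([797.8, -52.8, 105.8]), np.float64(42.66040691902479))
[450, 250, 280] 0.07 [-0.7  0.2  0.2  1.8 -0.   1.2  1.1]
[450, 250, 280] 0.17 [-0.7  0.2  0.2  1.8 -0.   1.2  1.2]
[595, -146, 180] 0.07 [-0.4  0.5  0.8  1.7 -0.4  1.1  2.2]
[595, -146, 180] 0.17 [-0.4  0.5  0.7  1.7 -0.4  1.1  2.3]
[420, -347, 150] 0.07 [-0.1  0.5  1.   1.9 -0.5  1.   2.7]
[420, -347, 150] 0.17 [ 0.9  0.4 -0.4  1.9  0.2  1.   2.2]
[584, -336, 150] 0.07 [-0.1  0.8  1.   1.6 -0.7  1.2  2.6]
[584, -336, 150] 0.17 [-0.1  0.8  1.   1.6 -0.7  1.2  2.7]
[486, 12, 150] 0.07 [-0.6  0.3  0.6  2.  -0.2  0.9  1.7]
[486, 12, 150] 0.17 [-0.6  0.3  0.6  2.  -0.2  0.9  1.8]
[-0.2  0.4 -0.3] [0. 0. 0.] 0.1
```

Nothing tall stands within about 120 mm of the pan. I'll use jaw yaw +π to stay away from joint 7's limit, and start by weighing: closed fingers pressing the pin down.

```bash
cat >> h.py <<'E'
def q(psi): return [-np.sin(psi/2),np.cos(psi/2),0,0]
def favg(n=20,dt=0.03):
    F=[]
    for _ in range(n): manip.hold(dt); F.append(manip.read_contact_force())
    return np.mean(F,0),np.std(F,0)
def st(msg=""):
    print(msg,"t=%.2f"%manip.read_time(),np.round(manip.read_position(),1),"gap %.1f"%manip.read_finger_gap(),np.round(manip.read_contact_force(),2))
E
python3 - <<'E'
from h import *
np.set_printoptions(precision=2,suppress=True)
P=0.12+np.pi
manip.movep([460,220,270],q(P-0.3)); st("wp")
manip.move_gripper(0,5); st("closed")
manip.movep([595.3,-146.3,150],q(P)); manip.hold(0.3); st("above"); print(manip.read_joint_pos())
print(favg(20))
save("side","s1",(235,150,365,290),4.2); save("top","t1",(230,130,400,240),4.5); st()
E
```

```text
wp t=1.98 [459.8 220.6 269.9] gap 94.0 [-0.53  0.48  0.55]
closed t=3.40 [460. 220. 270.] gap 0.6 [1.   0.2  0.55]
above t=5.21 [ 595.5 -145.7  150.2] gap 0.2 [-0.42  0.1   1.09]
[-0.39  0.57  0.81  1.72 -0.47  1.05 -0.88]
(array([-0.13, -0.22, -0.02]), array([0.43, 0.47, 0.5 ]))
 t=5.97 [ 595.3 -146.3  150. ] gap 0.7 [0.3  0.66 0.4 ]
```

View pics/s1.png

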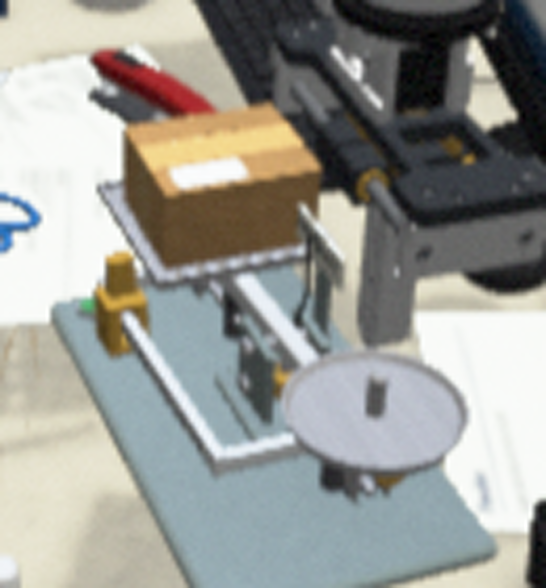

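View pics/t1.png

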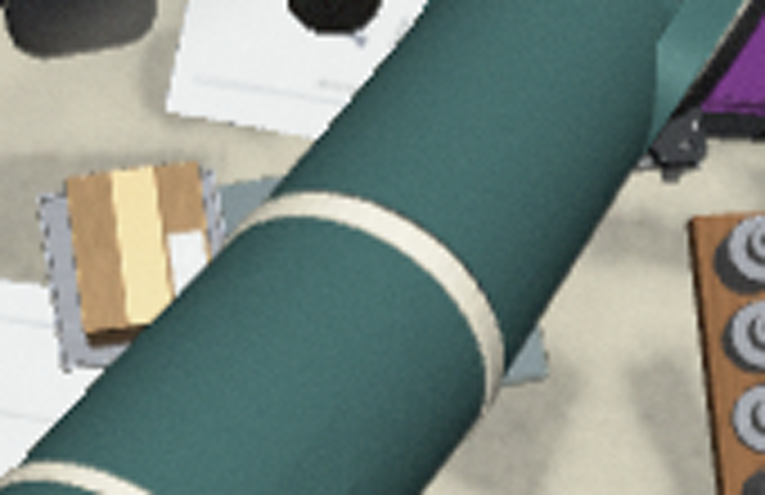

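The side view shows the closed fingertips at about (327,230) and the pin tip at about (324.5,240) just below. I'll check that against the projection, then push.

```bash
python3 - <<'E'
from h import *
print(proj("side",[595.3,-146.3,150]),proj("side",[595.3,-146.3,131]),proj("side",[595.3,-146.3,104]))
np.set_printoptions(precision=2,suppress=True)
z0,_=favg(40,0.02)
print("zero",z0)
manip.movel([595.3,-146.3,134],feed=60)
hit=manip.movel([595.3,-146.3,121],feed=15,f_stop=13); print(hit); st()
manip.hold(0.6)
f1,s=favg(50,0.02); print("at",manip.read_position()[2],f1-z0,s); st()
save("side","s2",(235,150,365,290),4.2)
E
```

```text
[325.25066706 231.71425465] [324.5158232  238.75384116] [323.5016158  248.46964751]
zero [ 0.08  0.11 -0.04]
False
 t=8.07 [ 595.3 -146.4  121.1] gap 0.3 [ 0.27 -2.12  2.81]
at 121.00601433116576 [ 0.7  -2.15  2.76] [0.44 0.5  0.49]
 t=9.51 [ 595.3 -146.3  121. ] gap 0.7 [ 0.55 -2.19  2.79]
```

View pics/s2.png

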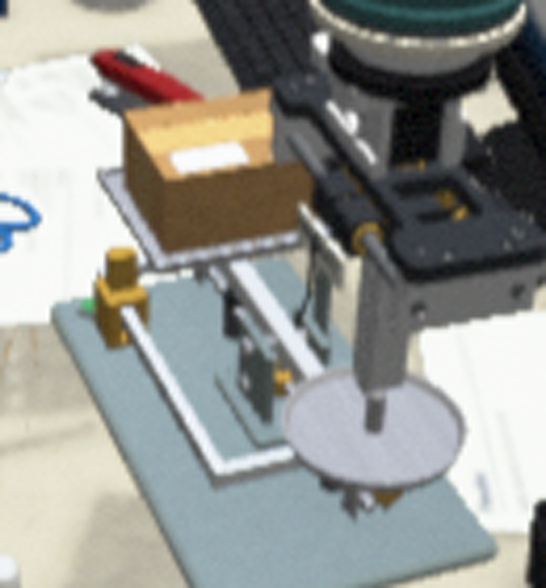

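The pin push reads 2.76 N at level (side view: fingers on the pin, pan lowered), so the net load is about 281 g. That calls for the 200 g weight plus about 47 mm of rider travel. The sideways 2 N is friction at the tip and does no work near level. Next I'll release slowly and fetch the 200 g weight.

```bash
python3 - <<'E'
from h import *
np.set_printoptions(precision=2,suppress=True)
manip.movel([595.3,-146.3,136],feed=20)
z1,_=favg(15,0.02); print("zero after",z1)
manip.movel([595.3,-146.3,180],feed=120)
manip.move_gripper(50); st()
manip.movep([475,-343.5,100],q(0.07+np.pi)); st(); print(manip.read_joint_pos())
save("side","s3",(200,250,380,390),4); save("top","t3",(335,165,445,285),4.8); st()
E
```

```text
zero after [ 0.03 -0.05  0.11]
 t=12.12 [ 595.3 -146.3  180. ] gap 49.6 [-0.48  0.06  0.47]
 t=13.09 [ 476.4 -342.4  100.3] gap 50.0 [1.   0.16 0.7 ]
[-0.02  0.6   0.8   1.82 -0.52  0.94 -0.49]
 t=13.19 [ 476.6 -342.2  100.3] gap 50.2 [ 0.15 -0.44  0.28]
```

View pics/s3.png

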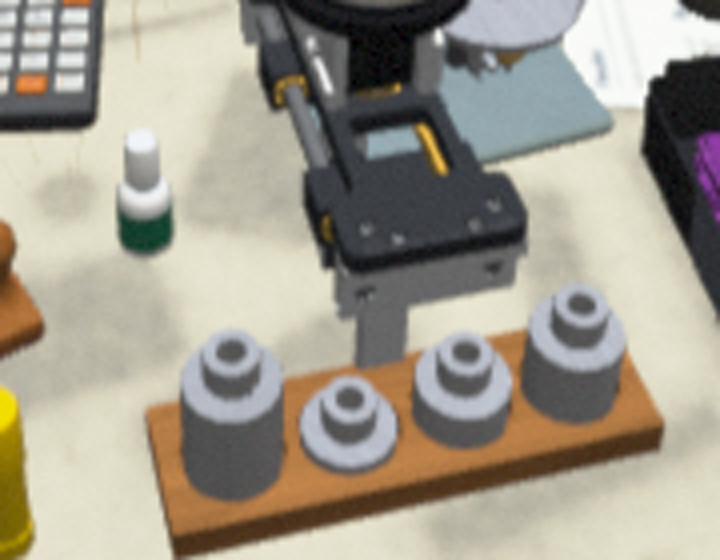

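The side view shows the jaws open over the 200 g weight (neck at about (288,350)), between its neighbours. I'll descend, grip and lift.

```bash
python3 - <<'E'
from h import *
np.set_printoptions(precision=2,suppress=True)
manip.movel([475,-343.5,50],feed=120)
h=manip.movel([475,-343.5,26.5],feed=50,f_stop=8); st(f"down {h}")
manip.move_gripper(15,15); st("grip")
manip.movel([475,-343.5,70],feed=80); manip.hold(0.2); f,_=favg(15,.02); print(f); st("lift")
manip.movel([475,-343.5,180],feed=200)
manip.movep([595.3,-146.3,165],q(0.12+np.pi)); manip.hold(0.3); st()
save("side","s4",(235,150,365,290),4.2);st()
E
```

```text
down False t=14.38 [ 474.9 -343.6   26.5] gap 50.3 [ 0.02 -0.14  0.03]
grip t=14.88 [ 475.1 -343.5   26.6] gap 25.1 [-0.13  0.65  2.47]
[ 0.    0.08 -2.1 ]
lift t=16.02 [ 474.9 -343.5   69.9] gap 25.2 [ 1.3   0.01 -2.45]
 t=17.95 [ 595.  -147.2  165.1] gap 25.2 [ 0.56  0.37 -1.28]
 t=18.00 [ 595.1 -146.9  165.1] gap 25.0 [ 0.19 -0.45 -2.33]
```

View pics/s4.png

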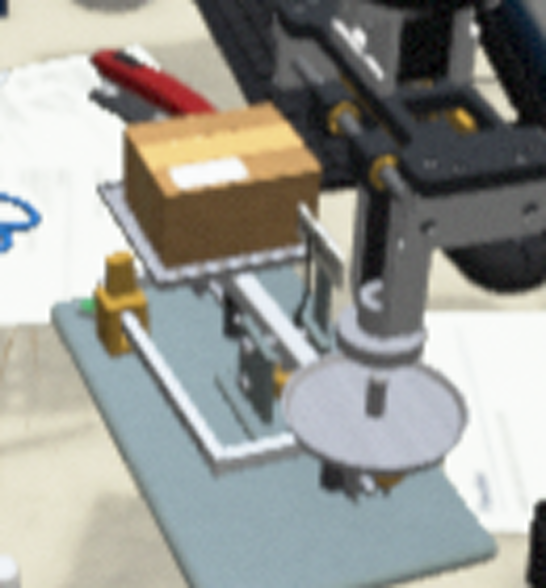

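Side view: the weight is held level over the pin, with the disc centred at about column 325 and the pin at about 324.5. I'll do a sub-pixel comparison of the two in the side image before lowering.

```bash
python3 - <<'E'
from h import *
np.set_printoptions(precision=1,suppress=True,linewidth=200)
im=cv2.imread("pics/s4_full.png"); i0=cv2.imread("pics/side0.png")
g=cv2.cvtColor(im,cv2.COLOR_BGR2GRAY).astype(float); g0=cv2.cvtColor(i0,cv2.COLOR_BGR2GRAY).astype(float)
print("pin")
for r in range(240,250):
    row=(g[r,316:334]); w=np.clip(np.median(g[r,[314,315,316,317,331,332,333,334]])-g[r,318:331],0,None); 
    w[w<25]=0
    w0=np.clip(np.median(g0[r,[314,315,316,317,331,332,333,334]])-g0[r,318:331],0,None); w0[w0<25]=0
    c=np.arange(318,331)
    print(r,(w*c).sum()/max(w.sum(),1),(w0*c).sum()/max(w0.sum(),1),row)
print("disc")
for r in range(224,238): print(r,g[r,310:342].astype(int))
p=manip.read_position(); print(p)
for dz in (0,12): 
    X=[p[0],p[1],p[2]-14.5+dz]; print(proj("side",X))
    a=np.linspace(0,2*np.pi,60); P=np.array([proj("side",[X[0]+23*np.cos(t),X[1]+23*np.sin(t),X[2]]) for t in a]); print(P.min(0),P.max(0))
for z in (131,117,104): print(z,proj("side",[595.3,-146.3,z]))
E
```

```text
pin
240 323.82481751824815 323.7884130982368 [199. 195. 191. 190. 189. 186. 159. 127. 150. 161. 160. 171. 195. 196. 196. 191. 187. 185.]
241 324.28101265822784 324.2620192307692 [194. 197. 195. 192. 190. 185. 148.  98. 106. 117. 122. 166. 193. 194. 196. 193. 190. 190.]
242 324.1109969167523 324.1178947368421 [195. 198. 198. 194. 190. 185. 133.  82.  80.  88. 103. 175. 192. 196. 195. 196. 195. 193.]
243 324.06875 324.069109947644 [193. 194. 195. 196. 192. 182. 125.  85.  83.  82. 110. 185. 191. 191. 194. 194. 195. 193.]
244 323.99390862944165 323.9896480331263 [192. 193. 195. 198. 195. 185. 115.  81.  85.  84. 115. 189. 194. 193. 195. 195. 194. 195.]
245 323.9457202505219 323.9583333333333 [195. 192. 191. 196. 197. 187. 114.  83.  83.  85. 126. 187. 193. 192. 193. 194. 195. 195.]
246 323.910447761194 323.91621911922664 [190. 195. 194. 195. 196. 186. 108.  85.  82.  89. 127. 189. 193. 194. 192. 193. 191. 196.]
247 323.83947939262475 323.84095860566447 [191. 192. 195. 196. 196. 184. 103.  84.  85.  90. 137. 187. 194. 194. 192. 190. 191. 194.]
248 323.83762886597935 323.8307291666667 [19
[... 1551 characters left out ...]
49]
234 [174 122 137 154 166 160 140  99  87  84  84  86  93  99 114 115 121 123 125 117 104 100  95  91 106 175 247 249 249 249 249 249]
235 [194 153 165 165 164 162 159 143 124 102  92  88  83  86  88  88  93  95  89  90  89  93  90  98 130 196 246 248 249 249 249 249]
236 [177 163 166 172 177 178 177 180 168 153 134 106  92  94  87  87  91  87  94  96  99 106 104 122 145 174 224 235 247 249 249 249]
237 [172 172 178 183 190 194 192 192 187 190 175 161 149 130 122 118 117 117 122 135 150 154 153 157 148 146 160 178 227 237 248 250]
[ 595.1 -146.9  165.1]
[325.3 231.7]
[314.4 225.3] [336.2 238.4]
[325.7 227.1]
[314.8 220.8] [336.7 233.8]
131 [324.5 238.8]
117 [324.  243.8]
104 [323.5 248.5]
```

```bash
python3 - <<'E'
from h import *
np.set_printoptions(precision=1,suppress=True,linewidth=200)
for f in ("s1_full","s2_full"):
    g=cv2.cvtColor(cv2.imread(f"pics/{f}.png"),cv2.COLOR_BGR2GRAY).astype(int)
    print(f)
    for r in range(226,260): print(r,g[r,312:340])
E
```

```text
s1_full
226 [ 84 133 171 184 186 187 184 173 106  92  91  92  90 101 103 100 101 101 105 100 115 200 247 249 249 249 250 250]
227 [ 87 142 166 182 187 187 184 178 123  98  88  91  93 100 103 103 102  99 102 102 124 200 247 249 250 249 250 250]
228 [ 92 143 158 168 184 186 183 181 139 100  86  90  93 102 105 105 103 103 103 106 134 192 242 249 249 249 249 249]
229 [112 135 159 165 178 185 181 180 151 104  94  92  96 102 104 104 101 102 103 109 136 187 225 248 249 249 249 249]
230 [145 138 159 160 169 176 181 181 167 111  88  94  99 104 101 102 108 105 109 138 156 189 208 248 249 249 249 249]
231 [159 151 161 161 166 168 177 181 182 137  91  94 102 107 110 121 135 138 155 185 191 197 203 248 249 249 249 249]
232 [132 138 160 162 164 169 174 186 190 174 128 120 127 155 162 173 184 187 201 211 211 204 211 247 249 249 249 249]
233 [ 92 124 166 170 165 173 173 180 179 175 155 154 157 181 190 195 199 202 211 214 211 208 210 241 249 249 249 249]
234 [138 153 169 166 166 166 167 166 162 159 161 160 162 164 167 166 171 173 185 190 197 201 201 226 248 249 249 249]
235 [165 167 161 162 162 166 1
[... 6239 characters left out ...]
3 188 191 190 191 191 191 194 195 192 192 191 193 192 193 191 190 191 193 194 195 190 194 193 196 194 195 188]
255 [193 195 190 191 191 188 191 192 195 193 194 196 199 192 189 190 189 189 191 194 193 192 191 193 194 191 194 190]
256 [193 194 193 192 192 190 189 192 194 193 195 196 198 198 193 192 190 190 191 196 194 192 195 193 193 193 194 193]
257 [190 196 198 194 189 191 188 190 191 196 196 193 196 196 195 190 191 194 193 189 192 194 194 189 192 191 193 192]
258 [192 193 195 192 192 189 189 190 190 193 194 193 197 195 196 192 191 191 193 190 191 194 197 190 192 192 192 192]
259 [193 193 191 193 193 193 192 192 190 189 195 193 195 193 199 195 193 188 191 192 192 193 194 196 189 192 191 191]
```

```bash
python3 - <<'E'
from h import *
print(proj("side",[595.3,-151.3,94]),proj("side",[595.3,-151.3,105]),proj("side",[595.3,-158.8,121]),proj("side",[595.3,-146.3,121]))
E
```

```text
[323.76614537 253.44188839] [324.17632523 249.56440229] [325.76512967 246.00814742] [324.13615386 242.3909609 ]
```

The estimates agree to about 1–2 mm, so I'll lower the weight by feel.

```bash
python3 - <<'E'
from h import *
np.set_printoptions(precision=2,suppress=True)
x,y=595.8,-146.8
manip.movel([x,y,149],feed=80); manip.hold(.1)
z0,_=favg(20,.02); print("zero",z0); st()
for z in (144,141):
    h=manip.movel([x,y,z],feed=20,f_stop=6); manip.hold(.1); f,s=favg(15,.02); print(z,h,f-z0); st()
save("side","s5",(235,150,365,290),4.2)
E
```

```text
zero [-0.16  0.15 -1.75]
 t=18.78 [ 595.8 -146.8  149.1] gap 24.9 [-0.83  0.01 -1.61]
144 False [0.1  0.01 0.04]
 t=19.53 [ 595.8 -146.8  144.1] gap 25.2 [-0.1   0.98 -2.84]
141 False [ 0.17 -0.25 -0.1 ]
 t=20.18 [ 595.9 -146.8  141.1] gap 25.1 [-0.18  0.63 -1.48]
```

View pics/s5.png

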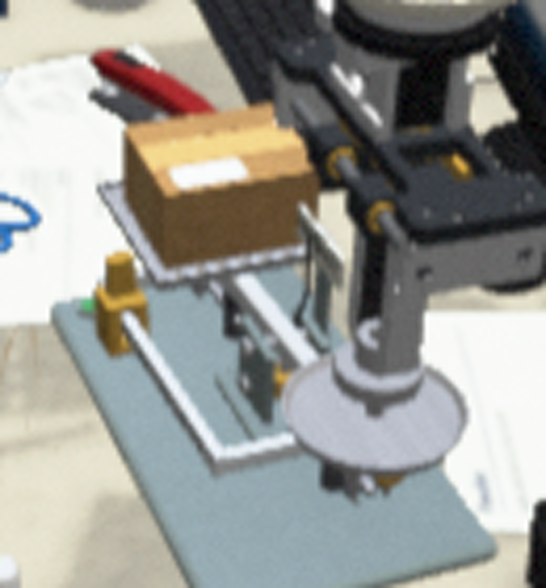

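The pan has not moved, there is no force, and the underside is at about 126.6 mm, which is below the pin tip. The pin is in the bore, so I'll continue to the floor.

```bash
python3 - <<'E'
from h import *
np.set_printoptions(precision=2,suppress=True)
x,y=595.8,-146.8
z0=np.array([-.16,.15,-1.85])
for z,fd in ((130,30),(121.5,25),(117.5,15)):
    h=manip.movel([x,y,z],feed=fd,f_stop=6); manip.hold(.05); f,s=favg(12,.02); print(z,h,f-z0); st()
save("side","s6",(235,150,365,290),4.2)
E
```

```text
130 False [ 0.27 -0.05 -0.05]
 t=21.00 [ 595.9 -146.8  130.1] gap 25.2 [-0.6   0.05 -2.81]
121.5 False [ 0.46 -0.33 -0.09]
 t=21.74 [ 595.8 -146.8  121.6] gap 24.8 [-0.21 -0.84 -1.68]
117.5 False [ 1.42 -1.14  2.55]
 t=22.41 [ 595.9 -146.9  117.6] gap 25.4 [ 1.59 -1.34  1.04]
```

View pics/s6.png

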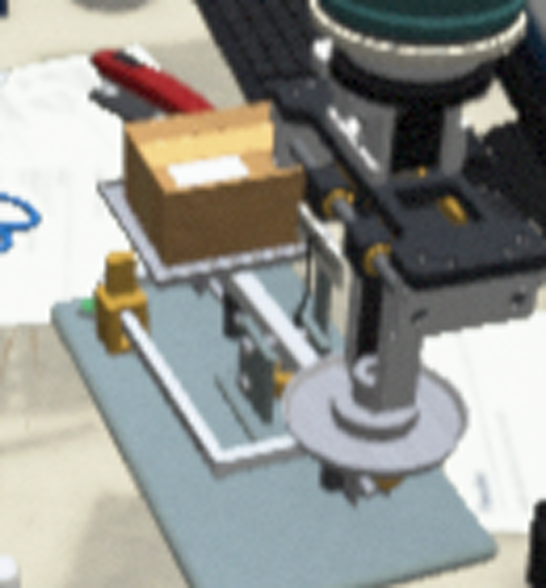

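The weight is on the pan floor (contact 2.55 N, pan barely lowered). Now I'll release it, retreat and look again.

```bash
python3 - <<'E'
from h import *
np.set_printoptions(precision=2,suppress=True)
x,y=595.8,-146.8
manip.move_gripper(42); st("open")
manip.movel([x,y,150],feed=60); manip.movel([x,y,185],feed=150)
manip.movep([560,60,190],q(0.17+np.pi)) ; st()
save("side","s7",(235,150,365,290),4.2);  save("top","t7",(230,130,365,240),5.5); st()
E
```

```text
open t=22.94 [ 595.8 -146.8  117.5] gap 42.2 [0.73 0.65 0.84]
 t=24.87 [560.1  58.8 189.9] gap 41.9 [-0.53  0.94 -0.48]
 t=24.97 [560.3  58.1 189.9] gap 41.8 [-0.71  1.18  0.18]
```

View pics/s7.png

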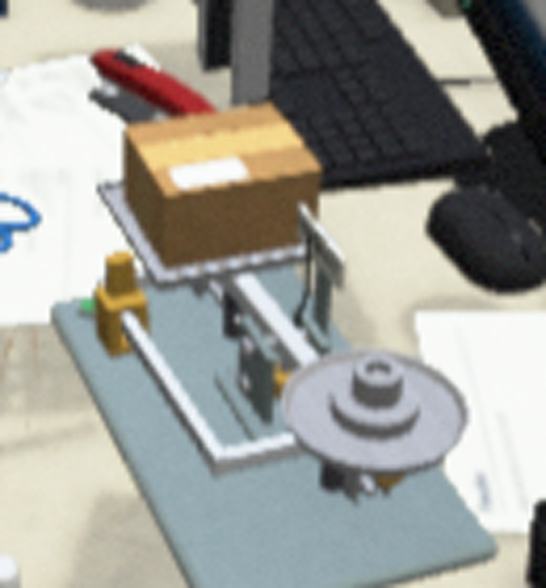

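View pics/t7.png

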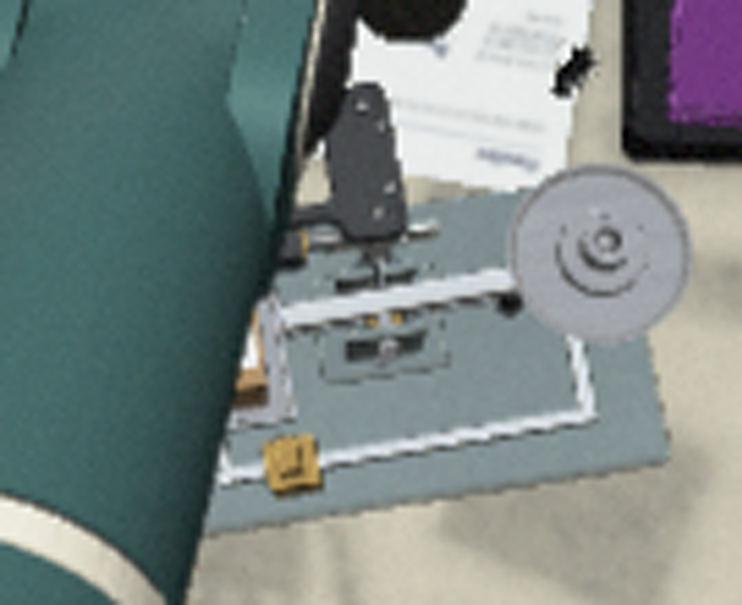

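The weight is seated with the pin visible in its bore (top crop (605,240)), the parcel is undisturbed, and the beam is still goods-side down. Now I'll straddle the rider, centre the jaws on it and shift it 47 mm. I'll also look at the straddle before closing.

```bash
python3 - <<'E'
from h import *
np.set_printoptions(precision=2,suppress=True)
P=q(0.172+np.pi)
g=[486.4,12.5]
manip.move_gripper(30)
manip.movep([*g,150],P); st()
manip.movel([*g,118],feed=80); manip.hold(0.2); st()
save("side","s8",(225,150,355,290),4.2); st()
E
```

```text
t=25.87 [486.1  12.5 150.1] gap 30.2 [ 0.93  1.25 -0.04]
 t=26.62 [486.6  12.5 118.3] gap 29.9 [ 0.87 -0.58 -0.73]
 t=26.67 [486.6  12.6 118.3] gap 30.5 [-0.23 -0.14  0.71]
```

View pics/s8.png

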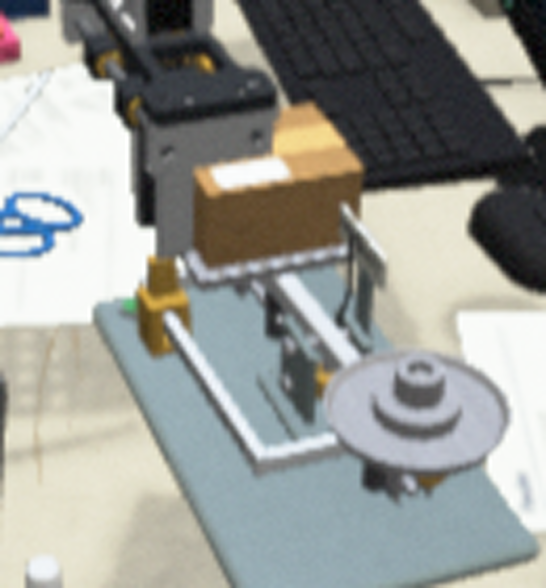

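```bash
python3 - <<'E'
from h import *
d=np.array([.171,-.985,0])
for k,(a,z) in {"tcp118":(0,118),"front finger inner":(15,118),"front finger outer":(27.5,118),"griptop107":(0,107),"bodytop":(0,81)}.items():
    X=np.array([486.4,12.5,z])+a*d; p=proj("side",X); print(k,p,((p[0]-225)*4.2,(p[1]-150)*4.2))
E
```

```text
tcp118 [263.03133837 207.69145011] (np.float64(159.73162116750643), np.float64(242.30409048209629))
front finger inner [265.03227557 210.95579144] (np.float64(168.1355573844836), np.float64(256.0143240388795))
front finger outer [266.73640851 213.73592447] (np.float64(175.29291574951796), np.float64(267.69088277286687))
griptop107 [263.04007226 211.40109693] (np.float64(159.768303473321), np.float64(257.88460710655147))
bodytop [263.06029724 219.99149696] (np.float64(159.8532484011159), np.float64(293.9642872216377))
```

The front fingertip at about (266,210) and the grip at about (263.6,212) fit the predictions to within 2 mm. I'll descend around the grip, centre on it and slide it.

```bash
python3 - <<'E'
from h import *
np.set_printoptions(precision=2,suppress=True)
P=q(0.172+np.pi); d=np.array([.171,-.985,0])
g=np.array([486.6,12.3,97])
h=manip.movel(g,feed=40,f_stop=4); st(f"down {h}")
manip.hold(.1); z0,_=favg(10,.02)
manip.move_gripper(14.5); st("centred"); f,_=favg(10,.02); print(f-z0)
e=g+47*d
h=manip.movel(e,feed=30,f_stop=6); st(f"slid {h}"); f,_=favg(10,.02); print(f-z0)
manip.move_gripper(28); f,_=favg(10,.02); print("open",f-z0); st()
manip.movel(e+[0,0,50],feed=60)
manip.hold(.6)
save("side","s9",(225,150,355,290),4.2); save("top","t9",(230,130,365,240),5.5); st()
E
```

```text
down False t=27.34 [486.6  12.2  97. ] gap 30.2 [ 0.67  0.34 -0.1 ]
centred t=28.08 [486.6  12.4  97. ] gap 14.4 [-0.05  1.23  0.55]
[0.11 0.73 0.97]
slid False t=29.97 [494.6 -33.9  97. ] gap 14.1 [ 0.29 -0.17 -0.43]
[ 0.52 -0.58 -0.09]
open [ 0.22 -0.19  0.09]
 t=30.74 [494.6 -34.   97. ] gap 27.8 [-0.05  0.32 -0.36]
 t=32.42 [494.6 -34.  147. ] gap 27.9 [-0.21 -0.65  0.39]
```

View pics/s9.png

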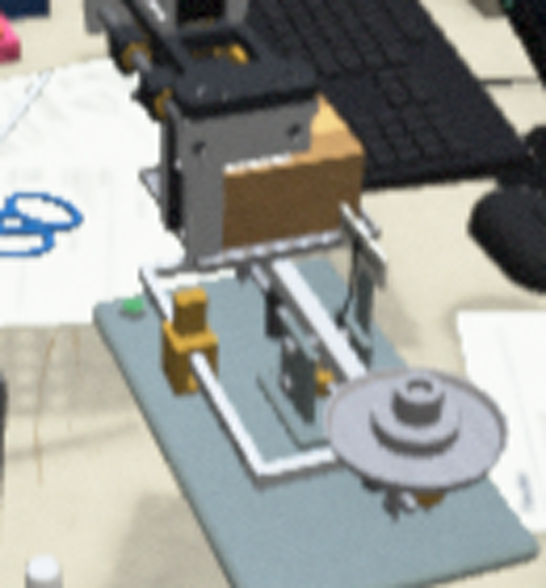

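View pics/t9.png

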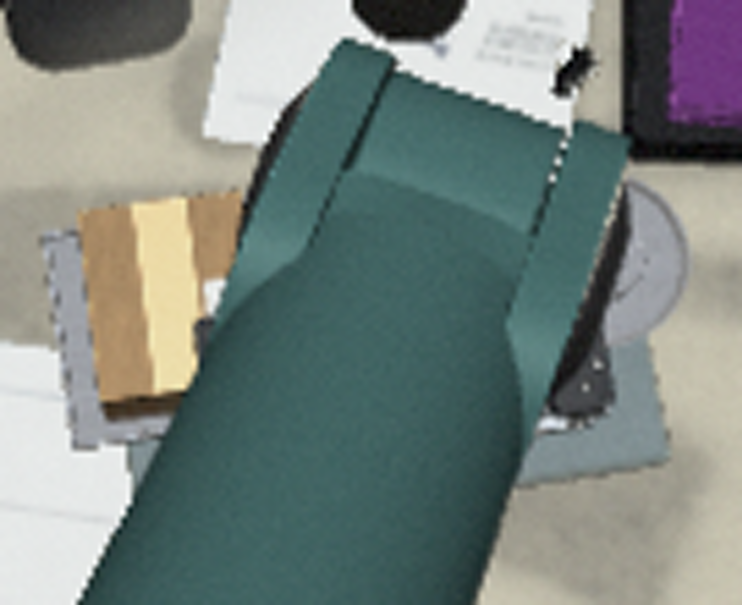

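The beam has left its stop: the pan sank about 4–5 px in the side view. I'll measure the drop at sub-pixel level with a template of the weight and convert it to tilt.

```bash
cat >> h.py <<'E'
def tilt(name,ref="s7"):
    a=cv2.imread(f"pics/{ref}_full.png");b=cv2.imread(f"pics/{name}_full.png")
    F=8; out={}
    up=lambda m:cv2.resize(m,None,fx=F,fy=F,interpolation=cv2.INTER_CUBIC)
    # weight+pan inner region in ref
    for nm,(x0,y0,x1,y1) in {"weight":(311,232,338,255),"neck":(316,233,334,247),"panfront":(308,246,338,262)}.items():
        T=up(a[y0:y1,x0:x1]); S=up(b[y0-4:y1+12,x0-4:x1+4]); r=cv2.matchTemplate(S,T,cv2.TM_CCOEFF_NORMED); _,v,_,l=cv2.minMaxLoc(r)
        dx,dy=l[0]/F-4,l[1]/F-4
        # px per mm along z at this place
        k=(proj("side",[595.3,-146.3,109])-proj("side",[595.3,-146.3,119]))[1]/10
        mm=dy/k; out[nm]=(round(dx,2),round(dy,2),round(v,3),"drop mm %.1f"%mm,"tilt %.4f"%np.arcsin(np.clip((10.34-mm)/115,-1,1)))
    return out
E
python3 - <<'E'
from h import *
for k,v in tilt("s9").items(): print(k,v)
for k,v in tilt("s4_full"[:2]).items(): print("s4",k,v)
E
```

```text
weight (-0.12, 4.12, 0.965, 'drop mm 11.5', 'tilt -0.0102')
neck (-0.25, 4.25, 0.989, 'drop mm 11.9', 'tilt -0.0132')
panfront (-0.38, 4.12, 0.991, 'drop mm 11.5', 'tilt -0.0102')
s4 weight (-2.62, 11.25, 0.246, 'drop mm 31.4', 'tilt -0.1842')
s4 neck (2.62, 4.38, 0.252, 'drop mm 12.2', 'tilt -0.0163')
s4 panfront (0.0, 0.12, 0.506, 'drop mm 0.3', 'tilt 0.0870')
```

The tilt comes out at about −0.011 ± 0.01 rad, right on the margin. I'll retreat for an unobstructed look and compare both pans with the start picture.

```bash
python3 - <<'E'
from h import *
manip.movel([494.6,-34,200],feed=150)
manip.movep([400,240,280],q(0.1+np.pi)); manip.hold(.2); st()
ims=[manip.snapshot("side").astype(float) for _ in range(3)]
cv2.imwrite("pics/s10_full.png",np.mean(ims,0).astype(np.uint8)[:,:,::-1])
t=manip.snapshot("top")[:,:,::-1]; cv2.imwrite("pics/t10_full.png",t)
a=cv2.imread("pics/s10_full.png"); cv2.imwrite("pics/s10.png",cv2.resize(a[160:290,225:355],None,fx=4.4,fy=4.4,interpolation=cv2.INTER_CUBIC)); st()
for k,v in tilt("s10").items(): print(k,v)
r=cv2.imread("pics/side0.png"); F=8
up=lambda m:cv2.resize(m,None,fx=F,fy=F,interpolation=cv2.INTER_CUBIC)
c=np.array([595.3,-146.3,0])+230*np.array([-.171,.985,0]); print("goods centre",c)
k=(proj("side",[c[0],c[1],84])-proj("side",[c[0],c[1],94]))[1]/10
for nm,(x0,y0,x1,y1) in {"parcel":(263,174,314,214),"label":(272,182,300,198),"corner":(258,200,300,222)}.items():
    T=up(r[y0:y1,x0:x1]); S=up(a[y0-12:y1+4,x0-4:x1+4]); m=cv2.matchTemplate(S,T,cv2.TM_CCOEFF_NORMED); _,v,_,l=cv2.minMaxLoc(m)
    dx,dy=l[0]/F-4,l[1]/F-12; mm=-dy/k; print(nm,dx,dy,round(v,3),"rise %.1f tilt %.4f"%(mm,(10.34-mm)/115))
E
```

```text
t=34.27 [400.5 239.1 279.8] gap 28.3 [ 0.39  0.44 -0.42]
 t=34.48 [400.2 239.7 279.9] gap 28.1 [-0.32  0.07 -0.7 ]
weight (-0.12, 4.12, 0.966, 'drop mm 11.5', 'tilt -0.0102')
neck (-0.25, 4.12, 0.99, 'drop mm 11.5', 'tilt -0.0102')
panfront (-0.38, 4.12, 0.991, 'drop mm 11.5', 'tilt -0.0102')
goods centre [555.97  80.25   0.  ]
parcel -0.125 -3.75 0.899 rise 11.8 tilt -0.0129
label 0.0 -4.0 0.999 rise 12.6 tilt -0.0198
corner -0.125 -3.625 0.788 rise 11.4 tilt -0.0095
```

View pics/s10.png

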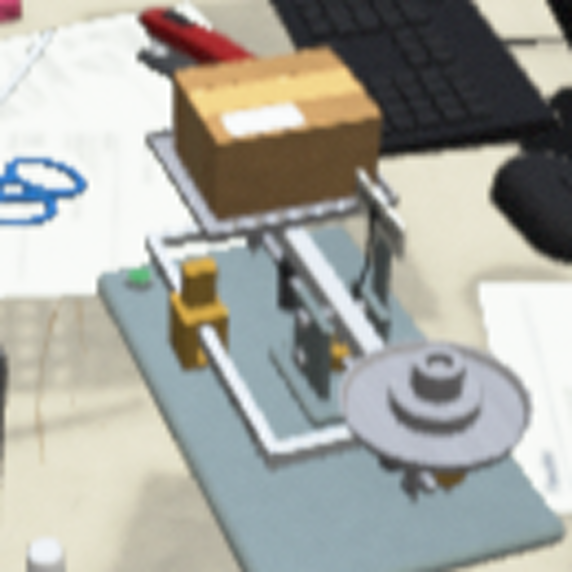

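Both pans agree on about −0.013 rad (weight side slightly low), so the rider must go back about 2 mm. Closing the jaws, re-centred at the new spot, will do it.

```bash
python3 - <<'E'
from h import *
P=q(0.172+np.pi); d=np.array([.171,-.985,0])
e=np.array([486.6,12.3,97])+47*d; n=e-3.7*d
up=lambda p,h:p+np.array([0,0,h])
manip.movep(up(n,60),P); manip.movel(up(n,25),feed=100); manip.hold(.1)
h=manip.movel(n,feed=40,f_stop=4); st(f"down {h}")
manip.move_gripper(18); manip.move_gripper(13.2); st("closed"); manip.hold(.2); st()
manip.move_gripper(28); st()
manip.movel(up(n,50),feed=60); manip.movel(up(n,110),feed=150)
manip.movep([400,240,280],q(0.1+np.pi)); manip.hold(.5); st()
ims=[manip.snapshot("side").astype(float) for _ in range(3)]
cv2.imwrite("pics/s11_full.png",np.mean(ims,0).astype(np.uint8)[:,:,::-1])
a=cv2.imread("pics/s11_full.png"); cv2.imwrite("pics/s11.png",cv2.resize(a[160:290,225:355],None,fx=4.4,fy=4.4,interpolation=cv2.INTER_CUBIC)); st()
for k,v in tilt("s11").items(): print(k,v)
for ref in ("side0","s10_full"):
  r=cv2.imread(f"pics/{ref}.png"); F=8
  U=lambda m:cv2.resize(m,None,fx=F,fy=F,interpolation=cv2.INTER_CUBIC)
  c=np.array([556,80,0])
  for nm,(x0,y0,x1,y1) in {"parcel":(263,174,314,214),"label":(272,182,300,198),"rider":(262,215,280,245)}.items():
    if ref=="side0" and nm=="rider": continue
    if ref!="side0" and nm!="rider": y0-=4;y1-=4
    T=U(r[y0:y1,x0:x1]); S=U(a[y0-12:y1+4,x0-4:x1+4]); m=cv2.matchTemplate(S,T,cv2.TM_CCOEFF_NORMED); _,v,_,l=cv2.minMaxLoc(m)
    zz=145 if nm!="rider" else 110
    k=(proj("side",[c[0],c[1],zz-10])-proj("side",[c[0],c[1],zz]))[1]/10
    dx,dy=l[0]/F-4,l[1]/F-12; print(ref,nm,dx,dy,round(v,3),"rise mm %.1f"%(-dy/k))
E
```

```text
down False t=37.04 [494.1 -30.4  97.1] gap 28.2 [-1.13  0.19 -0.  ]
closed t=37.77 [493.9 -30.3  97. ] gap 12.9 [ 0.15 -0.2  -0.19]
 t=37.97 [494.  -30.4  97. ] gap 13.2 [ 0.44 -0.69  0.52]
 t=38.42 [494.  -30.4  97. ] gap 27.4 [-0.59 -0.28  0.  ]
 t=41.59 [400.1 239.9 280. ] gap 27.7 [ 0.2  -0.27  0.73]
 t=41.74 [400. 240. 280.] gap 28.0 [ 0.2   0.4  -0.16]
weight (-0.12, 3.62, 0.975, 'drop mm 10.1', 'tilt 0.0019')
neck (-0.25, 3.62, 0.991, 'drop mm 10.1', 'tilt 0.0019')
panfront (-0.25, 3.62, 0.991, 'drop mm 10.1', 'tilt 0.0019')
side0 parcel -0.125 -3.125 0.913 rise mm 9.3
side0 label 0.0 -3.375 0.993 rise mm 10.1
s10_full parcel 0.0 0.5 0.99 rise mm -1.5
s10_full label -0.125 0.625 0.994 rise mm -1.9
s10_full rider -0.125 0.0 0.965 rise mm -0.0
```

View pics/s11.png

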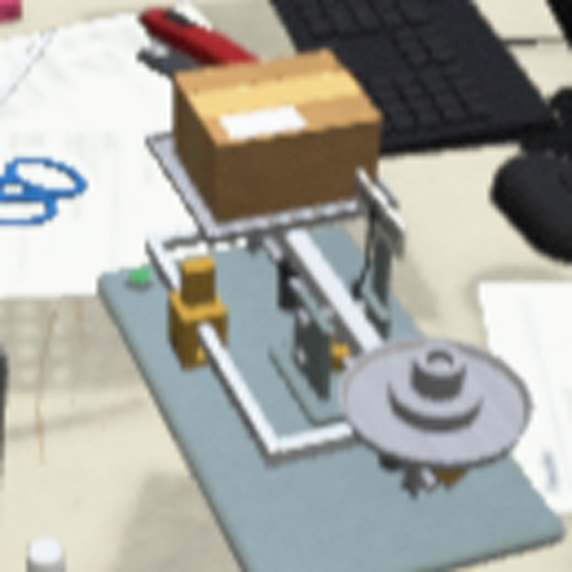

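Both pans are now within about 1 mm of level height (tilt about +0.002 rad), the rider moved as planned, and the weight and parcel are in place. The arm is clear, so I'll do a brief stillness check and hand in.

```bash
python3 - <<'E'
from h import *
manip.hold(1.0); save("side","s12"); print(tilt("s12")); st()
manip.finish_job()
E
```

```text
{'weight': (-0.12, 3.62, 0.975, 'drop mm 10.1', 'tilt 0.0019'), 'neck': (-0.25, 3.62, 0.99, 'drop mm 10.1', 'tilt 0.0019'), 'panfront': (-0.25, 3.62, 0.991, 'drop mm 10.1', 'tilt 0.0019')}
 t=42.79 [400. 240. 280.] gap 28.1 [-0.53 -0.28 -0.33]
the job is handed in; nothing more can be done
```

The balance floats level with the 200 g weight on the right pan, and I handed the job in at about 43 s. No verdict is reported.

- **Weighing:** Pressing the pin down to level height gave 2.76 N, a net load of about 281 g. I took the 200 g weight and lowered it over the pin by feel. It touched the pan floor at about 2.5 N, and I let it go there.
- **Rider:** I slid it 47 mm, which left the weight side low by about 0.01–0.02 rad, then moved it back about 2 mm.
- **Last checks:** In the side view the beam's tilt is about +0.002 rad by the weight pan and +0.002 to +0.009 by the parcel side, within the 0.02 allowed. It was the same in a second picture 1 s later. The weight sits over the pin, the parcel is where it was, and the arm is clear of everything.
- **Disagreements:** The side camera placed things 2–6 mm off the top camera along y, so I relied on contact force for the fit. The pin push also showed about 2 N of sideways friction, which I took as having no effect on the weighing. I compared the stapler and bottle with nothing afterwards; no contact with them was planned or felt.

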